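# Pin the wiper arm in the bench clamp with the quarter-turn thumbscrew

### The job

Slide the black wiper arm gently along the bench clamp until its head meets the stop, so that the two holes line up, then drop the wing-headed thumbscrew from the oak block through both until its collar lies on the arm, and turn it a quarter turn clockwise so that its wing lies along the arm and it locks. Feel your way and force nothing; let go, and leave the round-headed screw and everything else on the bench alone.

Things in the scene. Friction and masses are not known exactly. Their poses are not given: they have to be found in the camera images.
- clamp: bench clamp fixed on the mat: dark steel bed 335 x 90 x 8 mm with a rest near one end (x -155 mm) and an aluminium socket block near the other (around x +100). Origin on the bed's underside, x along the bed from rest to socket block, z up. The tops of rest and socket block, where the wiper arm lies, are 30 mm above the origin. Two rails 5 mm high, 42 mm apart, guide the arm's head along x.
- socket_nominal (a point): fixed mark on the clamp, at its x 100, y 0, z 30 mm: NOMINAL place of the slotted hole (12.5 x 29 mm, long in y) in the socket block's 6 mm top plate. The locked block really sits up to 15 mm nearer or farther in x, unreported: feel for it by sliding the arm to the block's stop wall (8 mm high), whose face is 22 mm beyond its hole. A screw foot below the plate turns only clockwise from above, 90-100 deg.
- wiper_grip (a point): place to grip the black wiper arm: centre of its waist, 18 mm wide (y), 28 tall, 24 long (x) between shoulders 30 mm wide, 14 mm above the arm's underside. The arm (350 mm, 0.22 to 0.37 kg) lies loose along the clamp, flat head between the rails, tail on the rest, 35 to 85 mm short of the stop wall at first. x along the arm towards its flat head, z up.
- wiper_hole (a point): centre of the slotted hole (11 mm in x, 26.5 mm in y) in the wiper arm's flat head, at the head's top face. The head is 40 mm wide, 6 mm thick and ends 22 mm beyond this point along +x, so with the head touching the stop wall this hole lies above the socket block's. 125 mm ahead of wiper_grip, same axes.
- wing_grip (a point): place to grip the wing-headed steel thumbscrew (65 to 105 g), on its axis, z up: centre of its upright wing, 8 mm thick (x), 32 wide (y), 34 tall (12 mm of it above the point). Underside of its round collar (22 mm across, 4 thick) is 26 mm below this point. It stands loosely in one of the oak block's two holes, collar on the block's top.
- wing_foot (a point): centre of the thumbscrew's foot end, 45 mm below wing_grip. Below the collar: shank 8.5 mm thick, 14 long, then a cross foot 8.5 (x) x 24 (y) x 5 mm, edges slightly rounded; it lies the same way as the wing and passes the holes with the wing along their long direction. With the collar on the arm's head it is 2 mm clear below the socket plate and can turn.
- screw_block: oak block fixed on the mat, 60 (x) x 112 (y) x 32 mm high, origin at the centre of its underside, with two slotted holes at y +28 and -28 mm holding the two thumbscrews upright, wings roughly along y.
- cup: white ceramic cup, 76 mm across, 85 mm tall; origin at the centre of its underside. Leave alone.
- funnel: stainless funnel standing mouth down, 104 mm across, 85 mm tall; origin at the centre of its underside. Leave alone.
- screwdriver: steel screwdriver lying on the mat; origin near its middle, at its underside. Leave alone.
- jug: closed green jug, 90 x 140 mm, about 200 mm tall; origin at the centre of its underside. Leave alone.
- socket_tool: small steel wrench socket standing on end, 28 mm across, 38 mm tall; origin at the centre of its underside. Leave alone.
- wrench: steel wrench lying on the mat; origin near its middle, at its underside. Leave alone.
- round_screw: the other thumbscrew in the oak block, with a round knurled head 28 mm across; origin under its collar, at the block's top. Not wanted: leave it in the block.
There are look-alikes about, which are no part of the job. What is shaped like the part that bears wing_grip but blue or purple is not meant.

How it is judged:
By the outcome, as a careful person would: the job done as asked, in the order asked, and still so for the second after the job is handed in, with the robot touching nothing.
It also fails if it takes over 64 s, if anything falls off the work surface, if the arm or the gripper's body presses on something with over 40 N, if the wrist force passes 120 N, or if a joint passes its speed limit or range.

### The arm

A 6-joint arm with a two-finger parallel gripper is mounted at the origin on the work surface. World frame = base frame: x ahead of the robot, y to its left, z up, the work surface at z = 0. Lengths are in m, angles in degrees, forces in N, time in s.
With the tool pointing down it reaches from about 0.4 to 0.825 m from the base axis. Payload 7 kg.
Tool frame: the origin (TCP) lies midway between the tips of the shut fingers; the grasp point (between the pads) lies 19 mm behind it; z points along the fingers, x is the direction in which the jaws open and shut, and the axes are right-handed (so a half turn about z gives the same grasp; the last joint's range is limited). The gripper opens to 88 mm and grips with 3 to 60 N. Pads are 19 mm wide; open, the fingers measure 130 mm over their backs; the gripper's body (78 mm by 193 mm) begins 47 mm behind the grasp point.
Start: joints at [-49.784, 20.546, 0.682, 0, -70.136, -16.507], TCP at [0.271, -0.618, 0.227] pointing down, gripper open.
Joint ranges: [-176.03, 176.03], [-82.01, 121.73], [-58.28, 71.71], [-173.87, 95.51], [-174.79, -0.11], [-173.66, 173.66]. Speed limits (degrees/s): [136.94, 136.94, 172.46, 180, 180, 180].

### API

Orientations are given as [roll, pitch, yaw] about the fixed x, y, z axes, in that order (R = Rz(yaw) Ry(pitch) Rx(roll)).
In Python, from plant import * gives the robot as it stands. The module is installed in compiled form; this text tells all that it offers.
- The arm moves only by the shell command python3 -m pendant 'ROWS' [OPENING]. ROWS is JSON, a list that holds one entry, the list of rows, each a list of 6 numbers: the shift along the world's x, y, z in mm, then the turn, a rotation vector about the world's x, y, z in degrees. A call has 1 to 10 rows; each row is the pose to reach, as a shift and turn from the pose commanded when the call began; what a row does not reach only later rows make up. A row lasts 1/8 s, in which the tool goes at most 62.5 mm and 10.7 degrees, less where a joint would pass 70% of its speed; a pose out of reach is approached as far as the arm can. A call with a gripper value outside its range is refused whole. OPENING is the closure, from -1 (fully open) to 1 (shut), set as the call begins (- or left out, the last holds). The fingers move at their own pace and stop on an object; the grip force is fixed at half the most. Time passes only in rows, so rows that repeat a pose let the fingers close. It gives the time, the measured TCP pose, the force and the opening at its end, in the units of the state.
- get_obs(): the state, without advancing time (a new reading comes with each control period).
- snapshot(name): name is "scene" or "top"; returns a dict with "pixels" (480x640x3 uint8, red, green, blue), "depth" (480x640 float32, m along the optical axis (not along the pixel's ray), 0 where there is no reading), "fx", "fy", "cx", "cy" (pixels), "pose" (4x4, takes a point from camera to world coordinates). Camera axes: x right, y down, z forward; pixel columns grow to the right and rows downward; lengths in m; the calibration is good to about 2 mm. A picture is of the moment at which its call begins.
- close_job(): hands the job in, once; it reports no verdict.
The state is a dict: "clock": time; "joint_pos": joint angles; "qvel": joint speeds; "tau": joint torques, N m; "tool_pos": TCP position; "orientation": TCP orientation; "force": force on the tool from outside, world axes, zero at the start; "moment": the same for the moment, N m; "opening": finger opening in m.
Only numpy, scipy, OpenCV 4.12 (cv2) and the standard library are available. Lean on these libraries where they do the work, as an engineer would, in place of code of your own. Each camera call takes 0.05 s, during which the arm holds its last target. There are 200 camera calls.

## Working session

There is one attempt and no reset: what is moved stays moved. The work goes in short steps, Python scripts to look and compute and a shell command to move; the robot and the scene stay as the last step left them, time stands still between calls to the robot, and variables do not carry over. Pictures are saved under pics/ and viewed, about 8 in all and at most 12, crops included, and the job is handed in when it is done.

```bash
mkdir -p pics; cat > h.py <<'E'
from plant import *
import numpy as np, cv2
def shot(n):
    s=snapshot(n); np.savez('last_%s.npz'%n,**s); return s
def load(n): return dict(np.load('last_%s.npz'%n))
def pts(s):
    v,u=np.mgrid[0:480,0:640]; d=s['depth']
    c=np.stack([(u-s['cx'])/s['fx']*d,(v-s['cy'])/s['fy']*d,d],-1)
    return c@s['pose'][:3,:3].T+s['pose'][:3,3]
def plane(s,u,v,z):
    r=s['pose'][:3,:3]@np.array([(u-s['cx'])/s['fx'],(v-s['cy'])/s['fy'],1]); o=s['pose'][:3,3]
    return o+r*(z-o[2])/r[2]
def proj(s,p):
    c=(np.asarray(p)-s['pose'][:3,3])@s['pose'][:3,:3]
    return c[0]/c[2]*s['fx']+s['cx'],c[1]/c[2]*s['fy']+s['cy']
def save(im,name): cv2.imwrite('pics/'+name,cv2.cvtColor(im,cv2.COLOR_RGB2BGR))
E
python3 - <<'E'
from h import *
for n in('top','scene'):
    s=shot(n); save(s['pixels'],n+'0.png'); print(n,s['pose'].round(3).tolist(),s['fx'],s['cx'],s['cy'])
print(get_obs())
E
```

```text
top [[-0.004, -0.999, 0.054, 0.522], [-1.0, 0.004, 0.004, -0.06], [-0.004, -0.054, -0.999, 1.24], [0.0, 0.0, 0.0, 1.0]] 469.29352240160057 320.5563007995169 240.79421309991304
scene [[-0.878, 0.338, -0.339, 0.958], [0.478, 0.628, -0.614, 0.614], [0.006, -0.701, -0.713, 0.873], [0.0, 0.0, 0.0, 1.0]] 555.9850054986808 321.6172831044473 240.6368887170867
{'clock': 0.1, 'joint_pos': array([-4.97829315e+01,  2.05872186e+01,  6.38938192e-01, -1.85750001e-02,
       -7.01354557e+01, -1.65085375e+01]), 'qvel': array([ 0.02441818, -0.08360111,  0.06611449,  0.02365654, -0.01786678,
       -0.00992747]), 'tau': array([-1.74162797e-03, -5.84163845e+01,  2.93750507e+01,  7.01556623e+00,
        1.01876157e-02, -4.67222139e-05]), 'tool_pos': array([ 0.27122771, -0.61763102,  0.22571436]), 'orientation': array([-1.79992946e+02, -8.52467902e-02,  1.13702201e+02]), 'force': array([0.30903749, 0.83168127, 0.21618785]), 'moment': array([-0.0234983 ,  0.00836069, -0.02262781]), 'opening': 0.0875357633752011}
```

View pics/top0.png

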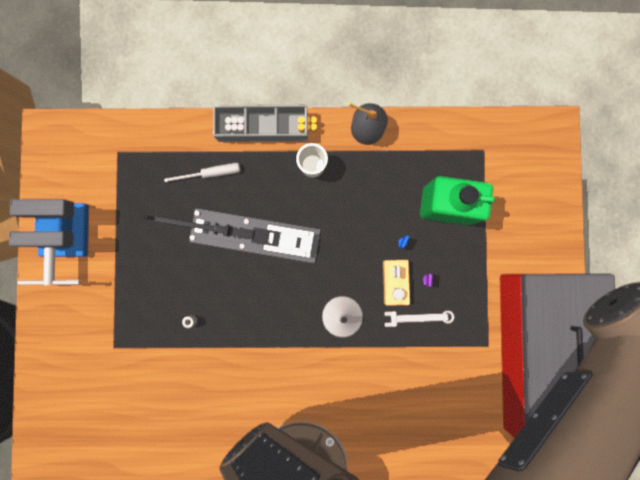

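View pics/scene0.png

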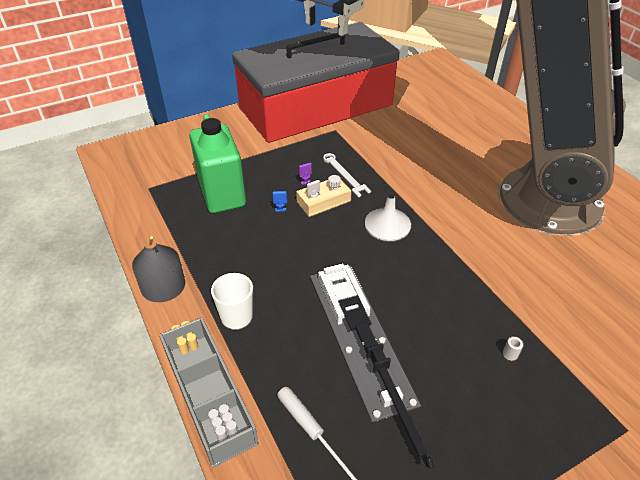

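The top view shows the clamp at about (255,235), with its socket end (white) to the right at (293,242). The oak block is at (397,282) and the look-alikes are blue (404,242) and purple (429,280). Next I'll take a close crop of both areas.

```bash
python3 - <<'E'
from h import *
t=load('top'); s=load('scene')
a=cv2.resize(t['pixels'][195:275,180:330],(750,400),interpolation=cv2.INTER_CUBIC)
b=cv2.resize(t['pixels'][225:315,375:445],None,fx=2.2,fy=2.2,interpolation=cv2.INTER_CUBIC)
c=cv2.resize(s['pixels'][155:220,260:360],None,fx=3,fy=3,interpolation=cv2.INTER_CUBIC)
im=np.zeros((600,800,3),np.uint8); im[:400,:750]=a; im[402:600,:b.shape[1]]=b[:198]; im[402:402+c.shape[0],200:200+c.shape[1]]=c
save(im,'crop1.png')
P=pts(t)
for u in range(190,325,4):
    v=round(219.5+ (u-195)*(243-227)/(318-195)*1.0+8)
    print(u,v,P[v,u].round(4),t['pixels'][v,u])
E
```

```text
190 227 [0.6266 0.2899 0.005 ] [71 66 67]
194 227 [0.6233 0.2689 0.0431] [108 106 104]
198 228 [0.6215 0.261  0.0343] [200 196 188]
202 228 [0.6205 0.2479 0.0448] [111 107 106]
206 229 [0.618  0.2379 0.0438] [74 70 74]
210 229 [0.618  0.2277 0.0437] [90 85 89]
214 230 [0.6139 0.2131 0.0622] [89 83 82]
218 230 [0.6141 0.2038 0.0589] [88 84 86]
222 231 [0.6111 0.1924 0.0649] [79 77 79]
226 232 [0.6087 0.1828 0.0625] [71 71 71]
230 232 [0.6102 0.1768 0.0416] [45 42 44]
234 233 [0.6074 0.166  0.0445] [84 81 81]
238 233 [0.6072 0.1554 0.0469] [81 78 79]
242 234 [0.6047 0.1454 0.0456] [77 74 76]
246 234 [0.6049 0.1357 0.0422] [77 77 79]
250 235 [0.6021 0.125  0.0449] [77 74 76]
254 235 [0.6026 0.116  0.0367] [58 58 55]
258 236 [0.5996 0.1051 0.0413] [78 75 76]
262 236 [0.5999 0.0954 0.0367] [77 74 74]
266 237 [0.5971 0.0848 0.0394] [79 75 80]
270 237 [0.5974 0.0752 0.0334] [245 244 243]
274 238 [0.5945 0.0643 0.0393] [87 82 86]
278 238 [0.5945 0.0541 0.0385] [94 91 92]
282 239 [0.5922 0.0443 0.0332] [247 246 246]
286 239 [0.592  0.0338 0.0353] [247 246 246]
290 240 [0.5895 0.0237 0.0332] [247 246 246]
294 240 [0.5892 0.0132 0.037 ] [247 246 245]
298 241 [0.588  0.0042 0.0113] [86 84 84]
302 241 [ 0.5867 -0.0073  0.0344] [246 245 244]
306 242 [ 0.5842 -0.0175  0.0325] [247 246 246]
310 242 [ 0.5836 -0.0281  0.043 ] [246 246 245]
314 243 [ 0.5825 -0.0377  0.0134] [81 79 82]
318 244 [ 0.5802 -0.0481  0.0039] [59 56 57]
322 244 [ 0.5801 -0.0586  0.0057] [66 61 60]
```

View pics/crop1.png

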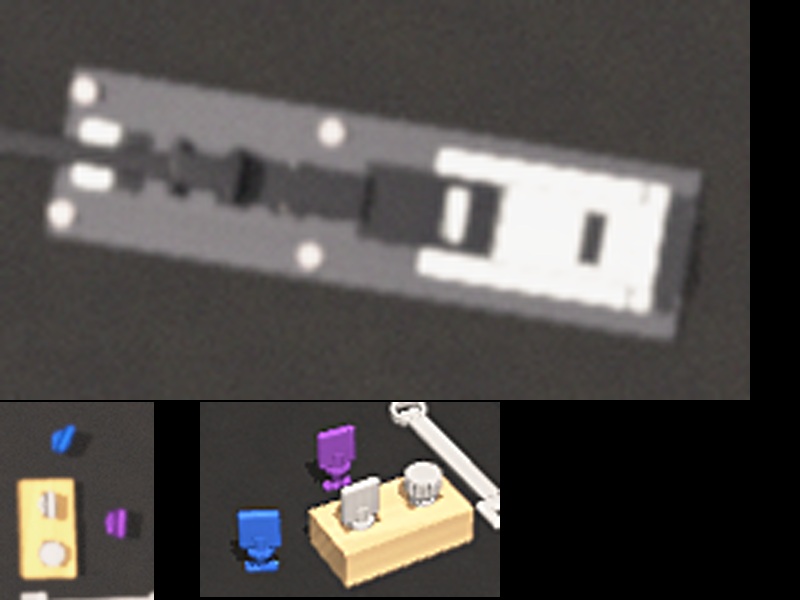

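The wanted screw is the steel wing at top (398,272), scene crop (360,503). Not wanted: round-headed at (398,294), blue at (404,242) and purple at (429,280). The crop confirms the choice. Its wing stands roughly along the block's long axis. Both slots are visible: the arm's at crop (455,215) and the socket's at (593,238).

```bash
cat > m.py <<'E'
from h import *
def blob(s,mask,box,mina=5):
    m=np.zeros(mask.shape,np.uint8); x0,y0,x1,y1=box; m[y0:y1,x0:x1]=mask[y0:y1,x0:x1]
    n,l,st,c=cv2.connectedComponentsWithStats(m)
    return [(st[i,4],c[i].round(2).tolist()) for i in range(1,n) if st[i,4]>=mina]
def clamp(s):
    # bed edges from the dark-grey/white region against black mat, via the 4 corners
    cs=[(195,208.6),(320,229.4),(189.6,242.4),(315.4,262.6)]
    w=[plane(s,u,v,.008) for u,v in cs]
    return w
E
python3 - <<'E'
from m import *
t=load('top'); s=load('scene')
w=clamp(t); 
for p in w: print('corner',p.round(4))
print('L',np.linalg.norm(w[1]-w[0]),np.linalg.norm(w[3]-w[2]),'W',np.linalg.norm(w[0]-w[2]),np.linalg.norm(w[1]-w[3]))
ax=(w[1]-w[0]+w[3]-w[2]); print('axis yaw',np.degrees(np.arctan2(ax[1],ax[0])),'ctr',np.mean(w,0))
g=cv2.cvtColor(t['pixels'],cv2.COLOR_RGB2GRAY)
print('armhole white',blob(t,g>140,(263,228,277,248)))
print('sockhole dark',blob(t,g<170,(293,232,305,253)))
hd=plane(t,271,238,.036);print('hole',hd,'sock',plane(t,298.6,242.6,.03))
# wing by depth
for n,q in(('top',t),('scene',s)):
    P=pts(q); m=(P[...,2]>.042)&(P[...,2]<.09)&(abs(P[...,0]-.44)<.09)&(abs(P[...,1]+.235)<.1)
    for a,c in blob(q,m,(0,0,640,480),15):
        l=cv2.connectedComponents(m.astype(np.uint8))[1]; 
        k=l==l[int(round(c[1])),int(round(c[0]))]; X=P[k]; print(n,a,c,np.median(X,0).round(4),X.min(0).round(4),X.max(0).round(4),q['pixels'][k].mean(0).round())
    hsv=cv2.cvtColor(q['pixels'],cv2.COLOR_RGB2HSV)
    m=(P[...,2]>.02)&(P[...,2]<.04)&(abs(P[...,0]-.44)<.09)&(abs(P[...,1]+.235)<.1)&(hsv[...,1]>60)&(abs(hsv[...,0].astype(int)-20)<10)
    if n=='top': print(cv2.minAreaRect((P[m][:,:2]*1000).astype(np.float32)))
E
```

```text
corner [0.675  0.2764 0.008 ]
corner [ 0.6185 -0.0535  0.008 ]
corner [0.5857 0.2897 0.008 ]
corner [ 0.5312 -0.0411  0.008 ]
L 0.3347412895382245 0.33527554750378963 W 0.09031418242068215 0.08811713881043548
axis yaw -99.5381947242245 ctr [0.60262332 0.11785136 0.008     ]
armhole white [(np.int32(27), [271.74, 228.81]), (np.int32(54), [270.67, 237.31]), (np.int32(39), [268.72, 246.03])]
sockhole dark [(np.int32(39), [297.97, 242.38])]
hole [0.59469152 0.07236954 0.036     ] sock [0.58284442 0.00172796 0.03      ]
top 66 [396.94, 270.89] [ 0.5091 -0.2444  0.0711] [ 0.4939 -0.2499  0.0421] [ 0.524  -0.2409  0.0782] [223. 210. 197.]
top 59 [428.98, 279.47] [ 0.4862 -0.3262  0.0584] [ 0.4731 -0.332   0.042 ] [ 0.5035 -0.3226  0.0644] [157.  75. 186.]
top 112 [397.82, 293.12] [ 0.4541 -0.2478  0.0616] [ 0.4392 -0.2633  0.0442] [ 0.4667 -0.2343  0.066 ] [238. 227. 216.]
((477.5185241699219, -248.5545654296875), (104.71099853515625, 61.094261169433594), 1.0712047815322876)
scene 102 [305.04, 167.12] [ 0.4853 -0.3256  0.0539] [ 0.4691 -0.3318  0.0422] [ 0.5004 -0.3207  0.064 ] [149.  77. 180.]
scene 137 [333.86, 180.64] [ 0.4533 -0.2429  0.0606] [ 0.437  -0.2634  0.0422] [ 0.4661 -0.2333  0.0661] [216. 208. 201.]
scene 163 [312.97, 187.17] [ 0.5075 -0.2439  0.062 ] [ 0.4903 -0.2514  0.0423] [ 0.5231 -0.2397  0.0776] [206. 198. 190.]
```

```bash
python3 - <<'E'
from m import *
t=load('top'); s=load('scene')
a=t['pixels'][215:245,195:262]; b=s['pixels'][300:430,330:420]
f=lambda x,k:np.clip(cv2.resize(x,None,fx=k,fy=k,interpolation=cv2.INTER_CUBIC).astype(float)*1.7,0,255).astype(np.uint8)
a=f(a,6);b=f(b,4); im=np.zeros((600,800,3),np.uint8); im[:a.shape[0],:a.shape[1]]=a; im[:b.shape[0],430:430+b.shape[1]]=b[:600,:370]
# overlay predicted waist edges at z=.058 on both: +-12 in x, +-9 in y
A=np.array([-.1658,-.9862,0]);B=np.array([.9862,-.1658,0]); g=np.array([.5947,.0724,.058])-.125*A
for i in(-1,1):
  for j in(-1,1):
    p=g+.012*i*A+.009*j*B
    u,v=proj(t,p); cv2.circle(im,(int((u-195+.5)*6),int((v-215+.5)*6)),3,(255,0,0),-1)
    u,v=proj(s,p); cv2.circle(im,(int((u-330+.5)*4+430),int((v-300+.5)*4)),3,(255,0,0),-1)
save(im,'crop2.png')
P=pts(t);X=[]
m=(P[...,2]>.062)&(abs(P[...,0]-.508)<.025)&(abs(P[...,1]+.245)<.015)
Q=P[m][:,:2];r=cv2.minAreaRect((Q*1000).astype(np.float32));print(r,Q.mean(0)); c=np.cov(Q.T);w,v=np.linalg.eigh(c);print(v[:,1],np.degrees(np.arctan2(v[1,1],v[0,1])))
P=pts(s);m=(P[...,2]>.05)&(abs(P[...,0]-.508)<.025)&(abs(P[...,1]+.245)<.015)
Q=P[m][:,:2];print(Q.mean(0)); c=np.cov(Q.T);w,v=np.linalg.eigh(c);print(np.degrees(np.arctan2(v[1,1],v[0,1])))
E
```

```text
((509.1220397949219, -246.3316650390625), (29.790164947509766, 7.118278503417969), 0.14875182509422302) [ 0.50987481 -0.24603197]
[-0.99981589 -0.01918804] -178.90053879350668
[ 0.50723803 -0.24422612]
-178.18468904473926
```

View pics/crop2.png

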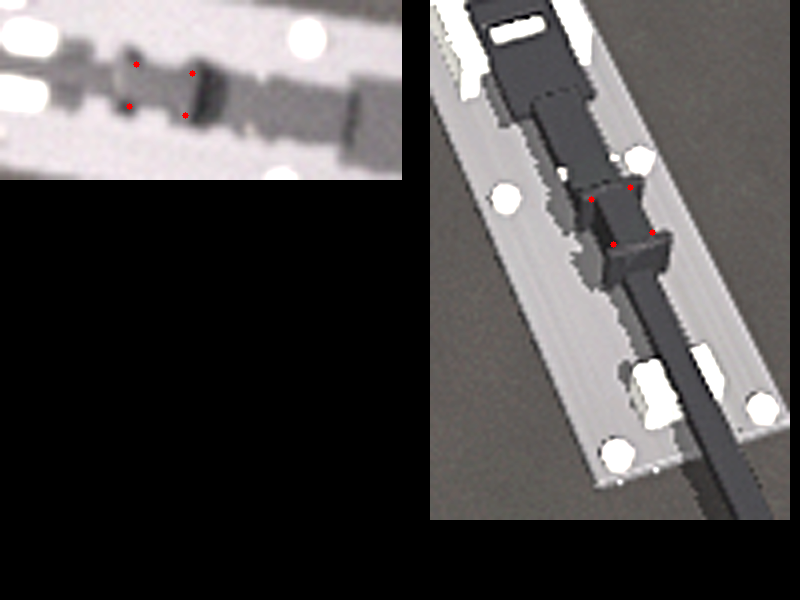

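The red dots (the waist predicted from the hole) fall on the visible waist between the shoulders in both views. The wing lies within about 1–2° of world x at about (0.508, -0.245). Next I'll move above the waist.

```bash
python3 -m pendant '[[[344,813,-40,0,0,56.8],[344,813,-40,0,0,56.8],[344,813,-40,0,0,56.8],[344,813,-40,0,0,56.8],[344,813,-40,0,0,56.8],[344,813,-40,0,0,56.8],[344,813,-40,0,0,56.8],[344,813,-40,0,0,56.8],[344,813,-40,0,0,56.8],[344,813,-40,0,0,56.8]]]' 0; python3 -c "
from h import *;print(get_obs())"
```

```text
clock: 1.35
tool_pos: [0.515, -0.0409, 0.1983]
orientation: [180.0, 0.0, 170.5]
force: [1.1, 0.1, 0.2]
opening: 0.0438
{'clock': 1.35, 'joint_pos': array([ 1.72494679e+01,  6.81971962e+00, -2.14858358e+01, -3.01162243e-03,
       -6.16808241e+01, -2.67228053e+01]), 'qvel': array([ 48.24337127,  14.25130852,  13.07986726,   0.1755884 ,
         1.14332643, -48.01058518]), 'tau': array([ -4.32729721, -40.22167325,  25.63497663,   6.20012462,
        -0.18539486,   1.31954547]), 'tool_pos': array([ 0.5149851 , -0.04091273,  0.19826676]), 'orientation': array([1.79991507e+02, 1.09733614e-02, 1.70525233e+02]), 'force': array([1.06388033, 0.09327705, 0.24332548]), 'moment': array([-0.09101032, -0.09735293, -0.06159651]), 'opening': 0.04383618690350516}
```

```bash
python3 -m pendant '[[[100,236,-80,0,0,0],[100,236,-80,0,0,0],[100,236,-80,0,0,0],[100,236,-80,0,0,0],[100,236,-80,0,0,0],[100,236,-80,0,0,0],[100,236,-80,0,0,0]]]' 0; python3 -c "
from h import *;o=get_obs();print(o['tool_pos'],o['force'],o['joint_pos'])
s=shot('scene');save(s['pixels'][230:460,250:550],'x.png')
im=cv2.resize(s['pixels'][200:430,270:470],None,fx=2.5,fy=2.5);save(im,'hover.png')"
```

```text
clock: 2.22
tool_pos: [0.6143, 0.1921, 0.1185]
orientation: [-180.0, -0.0, 170.5]
force: [-0.2, 0.0, 0.0]
opening: 0.0437
[0.61431717 0.19208616 0.11852153] [-0.20470481  0.00054891  0.04491982] [ 3.46999018e+01  2.24314907e+01 -1.14305400e+01 -9.77923400e-04
 -5.61550194e+01 -4.42199025e+01]
```

View pics/hover.png

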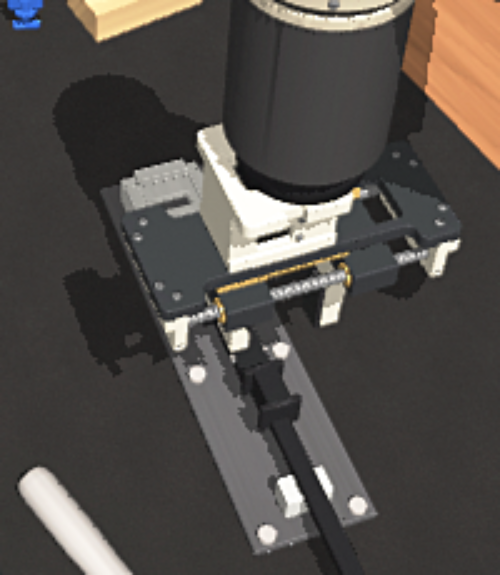

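```bash
python3 -m pendant '[[[1,3,-40,0,0,0],[1,3,-60,0,0,0],[1,3,-70,0,0,0],[1,3,-80,0,0,0],[1,3,-89,0,0,0],[1,3,-89,0,0,0]]]' 0; python3 -c "
from h import *;o=get_obs();print(o['tool_pos'],o['force'],o['moment'])"
```

```text
clock: 3.02
tool_pos: [0.6155, 0.1958, 0.0289]
orientation: [-180.0, -0.0, 170.5]
force: [0.8, 0.5, 0.1]
opening: 0.0432
[0.61546555 0.19579312 0.02890445] [0.79035808 0.54096225 0.13260665] [-0.02050277  0.08761196  0.01269005]
```

```bash
python3 -m pendant '[[[0,0,0,0,0,0],[0,0,0,0,0,0],[0,0,0,0,0,0],[0,0,0,0,0,0],[0,0,0,0,0,0],[0,0,0,0,0,0]]]' 0.8; python3 -c "
from h import *;o=get_obs();print(o['tool_pos'],o['force'],o['moment'])"
```

```text
clock: 3.78
tool_pos: [0.6159, 0.1962, 0.0297]
orientation: [180.0, 0.0, 170.5]
force: [-0.5, 0.9, 4.2]
opening: 0.0178
[0.61592898 0.19621521 0.02965555] [-0.48715971  0.87965419  4.2369646 ] [ 0.38839992  0.44381293 -0.01376527]
```

```bash
python3 -m pendant '[[[-1,-6,0,0,0,0],[-2,-12,0,0,0,0],[-3,-18,0,0,0,0],[-4,-24,0,0,0,0],[-5,-30,0,0,0,0],[-6,-36,0,0,0,0],[-7,-42,0,0,0,0],[-8,-48,0,0,0,0],[-9,-54,0,0,0,0],[-9,-54,0,0,0,0]]]'; python3 -c "
from h import *;o=get_obs();print(o['tool_pos'],o['force'],o['moment'])"
```

```text
clock: 5.03
tool_pos: [0.6068, 0.1412, 0.0296]
orientation: [-180.0, 0.0, 170.5]
force: [0.7, 0.3, 5.8]
opening: 0.0182
[0.60682737 0.14116081 0.02961192] [0.73496327 0.3208166  5.82569628] [ 0.2902225  -0.32183562  0.02622073]
```

```bash
python3 -m pendant '[[[-0.7,-4,0,0,0,0],[-1.3,-8,0,0,0,0],[-1.7,-10,0,0,0,0],[-1.7,-10,0,0,0,0]]]'; python3 -m pendant '[[[-0.2,-1,0,0,0,0],[-0.3,-2,0,0,0,0],[-0.3,-2,0,0,0,0]]]'; python3 -m pendant '[[[-0.2,-1,0,0,0,0],[-0.3,-2,0,0,0,0],[-0.3,-2,0,0,0,0]]]'
```

```text
clock: 5.52
tool_pos: [0.6053, 0.1316, 0.0296]
orientation: [180.0, 0.0, 170.5]
force: [0.5, 2.6, 5.7]
opening: 0.0176
clock: 5.9
tool_pos: [0.605, 0.1299, 0.0296]
orientation: [180.0, 0.0, 170.5]
force: [0.4, 2.1, 4.3]
opening: 0.018
clock: 6.28
tool_pos: [0.6047, 0.1279, 0.0296]
orientation: [180.0, 0.0, 170.5]
force: [0.3, 3.2, 6.2]
opening: 0.0174
```

```bash
for i in 1 ; do python3 -m pendant '[[[-0.2,-1,0,0,0,0],[-0.2,-1,0,0,0,0]]]'; python3 -m pendant '[[[-0.2,-1,0,0,0,0],[-0.2,-1,0,0,0,0]]]';  python3 -m pendant '[[[-0.2,-1,0,0,0,0],[-0.2,-1,0,0,0,0]]]'; done
```

```text
clock: 6.52
tool_pos: [0.6045, 0.1269, 0.0296]
orientation: [180.0, 0.0, 170.5]
force: [0.0, 3.7, 5.7]
opening: 0.0177
clock: 6.78
tool_pos: [0.6043, 0.1259, 0.0296]
orientation: [180.0, 0.0, 170.5]
force: [0.6, 3.6, 5.7]
opening: 0.0175
clock: 7.02
tool_pos: [0.6043, 0.1257, 0.0296]
orientation: [179.9, 0.1, 170.5]
force: [0.8, 7.1, 5.4]
opening: 0.0178
```

```bash
python3 -m pendant '[[[-0.2,-1,0,0,0,0],[-0.2,-1,0,0,0,0]]]'; python3 -c "
from h import *;o=get_obs();print(o['tool_pos'],o['force'],o['moment'])"
```

```text
clock: 7.28
tool_pos: [0.6045, 0.1256, 0.0296]
orientation: [179.8, 0.1, 170.5]
force: [0.4, 9.4, 2.9]
opening: 0.0177
[0.60450174 0.12557551 0.02961406] [0.36758345 9.35487393 2.91601304] [ 3.66090723 -0.12293348 -0.17921721]
```

```bash
python3 -m pendant '[[[0.2,1.2,0,0,0,0],[0.2,1.2,0,0,0,0]]]';python3 -m pendant '[[[0,0,0,0,0,0],[0,0,0,0,0,0],[0,0,0,0,0,0]]]' 0; python3 -m pendant '[[[0,0,60,0,0,0],[0,0,120,0,0,0],[0,-60,150,0,0,10],[0,-120,150,0,0,20],[-20,-180,150,0,0,30],[-50,-240,150,0,0,40],[-80,-300,150,0,0,50],[-90,-350,150,0,0,60],[-90,-360,150,0,0,70],[-94,-370,150,0,0,80]]]';python3 -c "
from h import *;o=get_obs();print(o['tool_pos'],o['force'],o['moment'],o['joint_pos'])"
```

```text
clock: 7.52
tool_pos: [0.6045, 0.1257, 0.0296]
orientation: [179.9, 0.1, 170.5]
force: [1.5, 6.2, 4.8]
opening: 0.018
clock: 7.9
tool_pos: [0.6026, 0.1242, 0.0285]
orientation: [-179.9, -0.1, 170.5]
force: [0.1, -0.4, -0.0]
opening: 0.0412
clock: 9.15
tool_pos: [0.5082, -0.2465, 0.1787]
orientation: [179.9, -0.0, -109.3]
force: [-0.4, 0.1, 0.5]
opening: 0.0437
[ 0.50823283 -0.24652147  0.178661  ] [-0.36351861  0.12842493  0.45964658] [0.00595961 0.0812111  0.02595864] [-6.01563289e+00  1.24110236e+01 -1.72884963e+01  1.76487665e-02
 -6.04152138e+01  7.67188056e+01]
```

```bash
python3 -m pendant '[[[0,0,0,0,0,10],[0,0,0,0,0,20],[0,0,0,0,0,20]]]'; python3 - <<'E'
from m import *
t=shot('top'); s=shot('scene'); o=get_obs(); print(o['tool_pos'],o['orientation'])
a=cv2.resize(t['pixels'][215:275,250:330],(560,420),interpolation=cv2.INTER_CUBIC)
b=cv2.resize(s['pixels'][255:345,295:375],None,fx=3,fy=3)
im=np.zeros((600,800,3),np.uint8); im[:420,:560]=a; im[:b.shape[0],560:560+b.shape[1]]=b
c=cv2.resize(s['pixels'][140:220,260:370],None,fx=2.2,fy=2.2); im[424:424+176,:242]=c; save(im,'slid.png')
g=cv2.cvtColor(t['pixels'],cv2.COLOR_RGB2GRAY)
print(blob(t,g<60,(290,230,306,252),3), [r.tolist() for r in g[234:252,286:312]])
E
```

```text
clock: 9.52
tool_pos: [0.5088, -0.2452, 0.1787]
orientation: [179.9, 0.0, -89.6]
force: [-0.1, -0.8, 0.3]
opening: 0.0436
[ 0.50921956 -0.24502031  0.1789416 ] [ 1.79940292e+02 -5.14518536e-04 -8.97421420e+01]
[] [[112, 109, 113, 110, 111, 109, 112, 114, 112, 112, 108, 110, 110, 107, 107, 110, 110, 105, 109, 108, 107, 108, 110, 106, 106, 104], [112, 114, 112, 113, 113, 113, 113, 112, 111, 112, 115, 113, 109, 112, 113, 109, 114, 112, 108, 111, 109, 110, 111, 108, 110, 108], [113, 115, 117, 115, 115, 114, 117, 113, 114, 114, 113, 113, 113, 114, 116, 113, 114, 112, 113, 113, 108, 111, 109, 110, 112, 112], [121, 117, 117, 117, 117, 117, 116, 116, 118, 117, 114, 114, 115, 114, 116, 116, 117, 117, 115, 113, 114, 114, 115, 116, 111, 114], [119, 118, 118, 116, 119, 119, 119, 118, 115, 119, 119, 118, 117, 118, 115, 115, 116, 116, 114, 116, 115, 116, 113, 116, 113, 115], [121, 121, 121, 119, 119, 120, 122, 117, 119, 120, 116, 119, 118, 117, 122, 119, 116, 120, 115, 115, 117, 118, 117, 116, 117, 115], [120, 122, 121, 121, 121, 122, 121, 122, 120, 120, 121, 118, 120, 121, 119, 121, 120, 122, 120
[... 789 characters left out ...]
127, 130, 125, 125, 122, 126, 126, 125], [130, 131, 130, 130, 129, 129, 129, 129, 130, 130, 128, 128, 128, 127, 130, 126, 127, 130, 126, 127, 127, 128, 127, 125, 127, 123], [133, 131, 132, 131, 130, 132, 130, 130, 127, 129, 131, 130, 130, 130, 131, 128, 130, 128, 129, 130, 125, 128, 129, 127, 128, 128], [133, 133, 131, 134, 132, 134, 133, 132, 128, 130, 133, 134, 131, 132, 131, 132, 130, 131, 128, 129, 132, 133, 130, 128, 132, 128], [136, 139, 135, 134, 134, 134, 134, 136, 133, 134, 132, 132, 133, 136, 134, 133, 132, 133, 134, 131, 133, 132, 132, 131, 131, 130], [138, 137, 138, 136, 134, 136, 137, 138, 138, 136, 137, 134, 137, 138, 134, 135, 133, 134, 133, 132, 136, 135, 134, 132, 131, 131]]
```

View pics/slid.png

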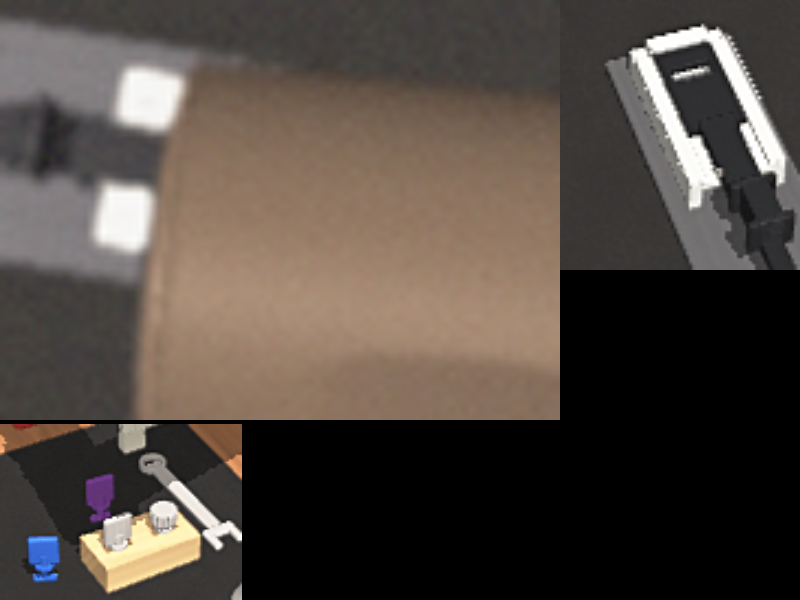

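The top view of the hole is blocked by the robot's forearm. The scene view shows the head up against the stop, with the slot at crop (690,72) now over the socket. Next I'll refine the wing centre.

```bash
python3 - <<'E'
from m import *
from scipy import ndimage as N
s=load('scene'); t=load('top'); t['pixels']=cv2.cvtColor(cv2.imread('pics/top0.png'),cv2.COLOR_BGR2RGB)
s['pixels']=cv2.cvtColor(cv2.imread('pics/scene0.png'),cv2.COLOR_BGR2RGB)
# known-size wing: top-face corners; scene top edge extents, top-view extents at z=.070
im=t['pixels'].astype(int); sat=(im.max(2)-im.min(2)); 
print('top sat'); print(sat[262:282,388:407])
print('gray');print(im.mean(2).astype(int)[262:282,388:407])
im=s['pixels'].astype(int); sat=(im.max(2)-im.min(2)); print('scene sat');print(sat[176:202,302:326])
print('gray');print(im.mean(2).astype(int)[176:202,302:326])
E
```

```text
top sat
[[ 88  92  89  84  80  82  87  84  81  78  84  87  85  83  84  84  88  86
   94]
 [ 86  85  85  80  77  81  81  79  76  75  83  85  85  81  83  83  81  85
   88]
 [ 88  87  82  78  76  82  86  83  78  73  80  85  87  84  82  84  83  88
   91]
 [ 89  87  86  80  76  91 103  97  80  48  51  79  89  90  87  87  82  85
   91]
 [ 90  88  83  78  82  98  93  71  47  20  17  49  98 112 111  96  90  91
   91]
 [ 91  85  79  75  78  82  52  29  22  14  10  32  85 112 114 114 110 108
   96]
 [ 91  87  83  76  67  48  29  21  18  14   9  26  74 105 112 113 114 115
   98]
 [ 87  88  77  71  49  26  19  19  17  13  10  23  64 100 108 110 111 117
   99]
 [ 88  86  79  69  42  20  17  20  19  12   9  20  56  95 108 108 109 116
   99]
 [ 89  86  80  64  33  17  18  21  20  13  10  19  49  93 110 108 111 114
  101]
 [ 91  82  80  68  33  19  18  19  18  13   8  17  46  94 108 111 111 115
   99]
 [ 90  80  79  73  55  23  16  20  20  13   9  18  52  96 109 110 113 116
   99]
 [ 89  83  79  76  74  39  22  21  18  15   9  18  57 101 111 113 110 115
  100]
 [ 89  84  77  77  80  65  46  31  22  
[... 6723 characters left out ...]
23 225 236 175  99 176 148 161 245 231 230 237 239 251 160 208 228
  230 230 230 230 231 230]
 [228 227 229 235 213 137 142 133 135 200 232 236 230 220 185 212 229 232
  232 232 231 231 229 230]
 [236 234 232 234 236 203 138 129 126 185 200 223 215 215 228 231 232 231
  230 230 227 228 227 223]
 [207 236 233 228 229 229 192 186 231 233 229 230 231 231 232 231 230 228
  224 221 220 219 218 218]
 [123 219 230 227 229 233 231 230 233 232 231 231 230 226 221 223 222 220
  220 218 219 219 219 222]
 [109 130 235 235 232 230 230 230 228 229 227 222 220 220 220 219 219 219
  219 220 221 216 207 188]
 [123 124 177 235 233 228 223 221 221 221 222 221 220 219 220 220 221 221
  222 209 197 185 183 183]]
```

```bash
python3 - <<'E'
from m import *
t=load('top');s=load('scene')
print(plane(t,398.3,271.15,.070),plane(s,312.6,182.7,.070))
print(plane(t,398.3,265,.07),plane(t,398.3,277.3,.07))
print('ends scene',plane(s,307,184.4,.07),plane(s,318.6,181,.07))
# block corners by depth-free oak mask, top image
im=cv2.imread('pics/top0.png');h=cv2.cvtColor(im,cv2.COLOR_BGR2HSV)
m=((h[...,1]>60)&(h[...,2]>120)&(abs(h[...,0].astype(int)-19)<9)).astype(np.uint8); z=np.zeros_like(m); z[255:312,378:416]=m[255:312,378:416]
c=max(cv2.findContours(z,0,2)[0],key=cv2.contourArea); r=cv2.minAreaRect(c);print(r,[plane(t,*p,.032).round(4).tolist() for p in cv2.boxPoints(r)])
# hole in slid arm: scene
g=cv2.cvtColor(s['pixels'],cv2.COLOR_RGB2GRAY)
u,v=proj(s,[.5835,.002,.036]);print(u,v);print(g[int(v)-7:int(v)+8,int(u)-13:int(u)+14])
E
```

```text
[ 0.5087099  -0.24807772  0.07      ] [ 0.50588716 -0.24849586  0.07      ]
[ 0.52397683 -0.24827619  0.07      ] [ 0.49346435 -0.24787953  0.07      ]
ends scene [ 0.51979089 -0.24916575  0.07      ] [ 0.49108872 -0.24739339  0.07      ]
((396.0, 282.0), (46.0, 26.0), 90.0) [[0.5396, -0.2153, 0.032], [0.5393, -0.2821, 0.032], [0.4218, -0.2804, 0.032], [0.4221, -0.214, 0.032]]
337.35373685584204 279.3584806277957
[[154 238 169 189 172 125  60  54  39  31  35  39  42  43  46  46  48  49
   48  48  45  29  77 255 255 252 253]
 [153 105  44  52  41  30  34  38  43  44  46  46  46  48  47  49  48  48
   49  48  46  41  26 207 255 253 252]
 [255 210  50  28  42  43  46  47  47  47  46  49  48  47  47  46  46  46
   46  54  46  44  31  78 255 255 252]
 [255 255 107  25  44  47  47  49  47  48  48  47  48  47  47  48  58  62
   55  48  37  45  39  25 209 255 253]
 [255 255 180  43  39  47  49  49  48  47  46  49  51  61  61  45  36  28
   25  25  33  39  43  30  80 255 255]
 [252 255 255 109  28  45  47  47  51  55  51  50  37  27  20  11   4 134
   95 172 109  37  44  41  25 209 255]
 [251
[... 312 characters left out ...]
  47  48  45  32  80]
 [255 252 253 255 255 104  29  38  56 145 115  77  73  81  60  39  42  45
   44  46  46  47  49  47  48  39  26]
 [255 253 252 255 255 138  38  40  40  52  37  40  41  49  47  44  46  46
   47  48  49  47  49  48  47  44  32]
 [255 255 252 254 255 183  42  36  46  45  44  46  46  46  46  46  49  47
   47  48  48  48  48  49  47  45  41]
 [207 255 252 252 255 255  94  25  43  48  48  48  48  48  48  48  49  49
   49  49  48  47  48  47  48  48  45]
 [121 255 255 252 255 255 181  42  37  46  47  48  49  48  48  48  47  47
   47  48  48  49  48  47  48  48  48]
 [102 241 255 252 253 255 255 113  29  42  48  48  48  48  48  49  49  48
   48  48  47  47  47  48  46  48  48]]
```

```bash
python3 -m pendant '[[[-2,-3,-40,0,0,0],[-2,-3,-80,0,0,0],[-2,-3,-100,0,0,0],[-2,-3,-115,0,0,0],[-2,-3,-125,0,0,0],[-2,-3,-131,0,0,0],[-2,-3,-137,0,0,0],[-2,-3,-137,0,0,0]]]'; python3 -c "
from h import *;o=get_obs();print(o['tool_pos'],o['orientation'],o['force'],o['moment'])"
```

```text
clock: 10.62
tool_pos: [0.5078, -0.2478, 0.0422]
orientation: [180.0, 0.0, -89.5]
force: [0.1, -0.3, -0.1]
opening: 0.0436
[ 0.50776336 -0.24779691  0.04222053] [ 1.79996082e+02  6.17965790e-04 -8.94994707e+01] [ 0.06438549 -0.26345097 -0.0883037 ] [-0.0687533   0.13723244  0.03786778]
```

```bash
python3 -m pendant '[[[0,0,0,0,0,0],[0,0,0,0,0,0],[0,0,0,0,0,0],[0,0,0,0,0,0],[0,0,0,0,0,0],[0,0,0,0,0,0]]]' 1; python3 -m pendant '[[[0,0,2,0,0,0],[0,0,5,0,0,0],[0,0,10,0,0,0],[0,0,20,0,0,0],[0,0,45,0,0,0],[0,0,90,0,0,0],[0,0,90,0,0,0]]]'; python3 -c "
from h import *;o=get_obs();print(o['tool_pos'],o['orientation'],o['force'],o['moment'],o['joint_pos'])"
```

```text
clock: 11.38
tool_pos: [0.5078, -0.2478, 0.0423]
orientation: [-180.0, -0.0, -89.5]
force: [0.5, 0.3, 0.8]
opening: 0.0076
clock: 12.25
tool_pos: [0.5103, -0.2485, 0.1367]
orientation: [-179.6, -0.1, -89.5]
force: [0.6, 0.5, -1.8]
opening: 0.0078
[ 0.51032377 -0.24846676  0.13674995] [-1.79578110e+02 -1.05716387e-01 -8.94547737e+01] [ 0.6102      0.52518597 -1.81110623] [-0.06669905  0.15475793 -0.01533088] [-6.17123105e+00  1.46021257e+01 -2.04681195e+01  6.83526732e-02
 -5.44984153e+01  9.66773619e+01]
```

```bash
python3 -m pendant '[[[10,40,0,0,0,-3],[30,100,0,0,0,-6],[50,160,0,0,0,-10],[68,220,0,0,0,-10],[75,250,0,0,0,-10],[75,250,-20,0,0,-10],[75,250,-37,0,0,-10],[75,250,-37,0,0,-10],[75,250,-37,0,0,-10]]]'; python3 - <<'E'
from m import *
s=shot('scene'); t=shot('top'); o=get_obs(); print(o['tool_pos'],o['orientation'],o['force'],o['moment'])
T=o['tool_pos']; u,v=proj(s,T-[0,0,.0292]); print('foot pred',u,v,'hole pred',proj(s,[.584,.002,.036]))
u0,v0=int(u)-45,int(v)-55
im=cv2.resize(s['pixels'][v0:v0+90,u0:u0+100],(700,630),interpolation=cv2.INTER_CUBIC)[:600]; print(u0,v0); save(im,'foot.png')
E
```

```text
clock: 13.38
tool_pos: [0.583, 0.0016, 0.0956]
orientation: [-180.0, -0.0, -99.5]
force: [0.3, -0.6, -0.8]
opening: 0.0077
[0.58324332 0.00182415 0.0960059 ] [-1.79936133e+02  2.32868504e-02 -9.95264575e+01] [-0.34553892 -0.58381802 -1.31132488] [-0.07885971  0.0771113   0.0042512 ]
foot pred 337.83493532814344 268.8965516833583 hole pred (np.float64(337.13408976503985), np.float64(279.4498252768531))
292 213
```

View pics/foot.png

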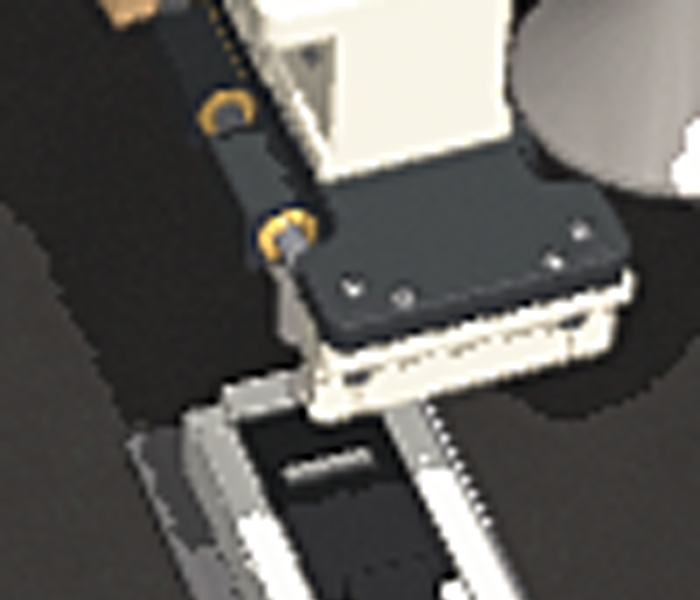

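The gripper hides the foot (predicted at crop (320,391)). The head is against the stop and the slot is clear at crop (328,465). I'll cast the slot from the scene view, then feel my way.

```bash
python3 - <<'E'
from m import *
s=load('scene'); 
# slot: corners read from previous gray table
print('slot ctr',plane(s,338.4,278.8,.036))
g=cv2.cvtColor(s['pixels'],cv2.COLOR_RGB2GRAY)
print(g[268:288,324:352])
A=np.array([-.163,-.9866,0]);B=np.array([.9866,-.163,0])
for c in ([.583,.002,.036],[.584,.002,.036]):
  print(c,[tuple(np.round(proj(s,np.array(c)+i*.0055*A+j*.01325*B),1)) for i,j in((-1,-1),(-1,1),(1,1),(1,-1))])
E
```

```text
slot ctr [0.58095678 0.00172156 0.036     ]
[[216 185 177 175 181 177 176 175 176 136 154 150 134 250 248 249 253 215
  205 221 252 250 246 244 245 245 246 248]
 [186 181 176 172 171 172 172 173 178 129 149 205 111 250 249 246 248 250
  226 208 250 249 247 248 249 251 253 239]
 [152 175 175 172 176 177 175 196 216 204 107 137 166 252 247 245 247 252
  236 236 254 254 254 246 229 209 185 153]
 [121 176 179 196 214 203 150 121  97  74  30  25 255 255 252 252 254 255
  236 201 180 178 166 176 170 167 167 171]
 [151 182 114 116  97  72  48  37  28  20  20   6 160 251 255 255 195 185
   89  61  49  46  69 184 170 168 172 175]
 [116  91  35  34  27  19  23  25  26  30  30  20  36  82 106 110  55  53
   17  17  17  17  16 158 173 170 170 174]
 [176 138  37  18  27  28  31  31  29  30  30  29  23  17  13  16  19  23
   26  30  29  27  18  82 190 172 169 172]
 [175 202  57  18  29  32  31  32  32  30  30  32  31  30  29  28  32  33
   30  30  29  28  22  19 159 173 170 172]
 [173 184 103  27  26  30  32  32  30  32  31  32  34  33  31  28  25  21
   16  16  19  26  29  18  81 190 174 169]
 [1
[... 950 characters left out ...]
 168 179 100  24  22  48  50  51  50  48  52  52  49  50
   49  51  51  49  49  49  49  49  48  41]
 [119 155 157 150 255 187 186  51  32  46  51  48  50  50  50  49  49  50
   50  49  50  50  50  49  50  47  48  45]
 [127 123 255 255 255 255 255 175  51  41  47  50  50  49  49  48  49  50
   51  48  51  50  50  49  51  50  49  48]]
[0.583, 0.002, 0.036] [(np.float64(344.8), np.float64(279.6)), (np.float64(332.2), np.float64(282.9)), (np.float64(330.3), np.float64(278.9)), (np.float64(342.9), np.float64(275.6))]
[0.584, 0.002, 0.036] [(np.float64(344.4), np.float64(279.8)), (np.float64(331.8), np.float64(283.1)), (np.float64(329.9), np.float64(279.1)), (np.float64(342.4), np.float64(275.8))]
```

```bash
python3 -m pendant '[[[-0.3,0.6,-10,0,0,0],[-0.3,0.6,-18,0,0,0],[-0.3,0.6,-25,0,0,0],[-0.3,0.6,-25,0,0,0]]]'; python3 -m pendant '[[[0,0,-3,0,0,0],[0,0,-5,0,0,0],[0,0,-5,0,0,0]]]';python3 -m pendant '[[[0,0,-2,0,0,0],[0,0,-2,0,0,0],[0,0,-2,0,0,0]]]'
```

```text
clock: 13.98
tool_pos: [0.5819, 0.0027, 0.0693]
orientation: [179.9, -0.0, -99.5]
force: [-0.4, -0.8, -0.1]
opening: 0.0076
clock: 14.35
tool_pos: [0.5824, 0.0028, 0.0652]
orientation: [180.0, -0.0, -99.5]
force: [-0.9, 0.5, -0.9]
opening: 0.0078
clock: 14.72
tool_pos: [0.5825, 0.0028, 0.0633]
orientation: [-180.0, -0.0, -99.5]
force: [-0.3, 1.1, -0.8]
opening: 0.0077
```

```bash
for i in 1; do python3 -m pendant '[[[0,0,-1,0,0,0],[0,0,-2,0,0,0],[0,0,-2,0,0,0]]]';python3 -m pendant '[[[0,0,-1,0,0,0],[0,0,-2,0,0,0],[0,0,-2,0,0,0]]]';python3 -m pendant '[[[0,0,-1,0,0,0],[0,0,-1.5,0,0,0],[0,0,-1.5,0,0,0]]]'; done
```

```text
clock: 15.1
tool_pos: [0.5825, 0.0028, 0.0612]
orientation: [180.0, -0.0, -99.5]
force: [0.4, -0.1, -1.1]
opening: 0.0078
clock: 15.48
tool_pos: [0.5825, 0.0028, 0.0592]
orientation: [180.0, -0.0, -99.5]
force: [-0.2, 0.2, 0.3]
opening: 0.0077
clock: 15.85
tool_pos: [0.5825, 0.0028, 0.0577]
orientation: [180.0, -0.0, -99.5]
force: [0.7, -0.6, -0.1]
opening: 0.0078
```

```bash
for i in 1; do python3 -m pendant '[[[0,0,-1,0,0,0],[0,0,-2,0,0,0],[0,0,-2,0,0,0]]]';python3 -m pendant '[[[0,0,-1,0,0,0],[0,0,-2,0,0,0],[0,0,-2,0,0,0]]]';python3 -m pendant '[[[0,0,-1,0,0,0],[0,0,-2,0,0,0],[0,0,-2,0,0,0]]]';python3 -m pendant '[[[0,0,-1,0,0,0],[0,0,-2,0,0,0],[0,0,-2,0,0,0]]]'; done
```

```text
clock: 16.23
tool_pos: [0.5824, 0.0028, 0.0556]
orientation: [180.0, -0.0, -99.5]
force: [0.2, 0.2, -0.4]
opening: 0.0077
clock: 16.6
tool_pos: [0.5824, 0.0028, 0.0537]
orientation: [180.0, -0.0, -99.5]
force: [-0.1, 0.3, -1.3]
opening: 0.0081
clock: 16.98
tool_pos: [0.5824, 0.0028, 0.0516]
orientation: [180.0, -0.0, -99.5]
force: [0.4, -0.6, -0.6]
opening: 0.0076
clock: 17.35
tool_pos: [0.5824, 0.0028, 0.0497]
orientation: [180.0, -0.0, -99.5]
force: [0.6, -0.3, -1.8]
opening: 0.008
```

Going through freely. Next, the collar contact in 1 mm steps.

```bash
for i in 1; do python3 -m pendant '[[[0,0,-1,0,0,0],[0,0,-2,0,0,0],[0,0,-2,0,0,0]]]';python3 -m pendant '[[[0,0,-1,0,0,0],[0,0,-1,0,0,0]]]';python3 -m pendant '[[[0,0,-1,0,0,0],[0,0,-1,0,0,0]]]'; done
```

```text
clock: 17.73
tool_pos: [0.5824, 0.0028, 0.0477]
orientation: [180.0, -0.0, -99.5]
force: [0.1, 0.4, -0.8]
opening: 0.0078
clock: 17.98
tool_pos: [0.5825, 0.0028, 0.0467]
orientation: [180.0, -0.0, -99.5]
force: [0.4, 0.6, -0.9]
opening: 0.0076
clock: 18.23
tool_pos: [0.5826, 0.0028, 0.0464]
orientation: [-180.0, 0.0, -99.5]
force: [-1.5, 0.0, 5.1]
opening: 0.0078
```

Collar seated at TCP z 0.0464 (expected 0.0462). Now ease the pressure and turn clockwise, feeling as I go.

```bash
python3 -m pendant '[[[0,0,0.5,0,0,0],[0,0,0.5,0,0,0],[0.1,0.3,0.5,0,0,-8],[0.2,0.5,0.5,0,0,-16],[0.2,0.6,0.5,0,0,-24],[0.3,0.7,0.5,0,0,-30],[0.3,0.7,0.5,0,0,-30]]]'; python3 -c "
from h import *;o=get_obs();print(o['force'],o['moment'])"
```

```text
clock: 19.1
tool_pos: [0.5831, 0.0035, 0.0464]
orientation: [-180.0, 0.0, -129.4]
force: [0.3, -1.1, 1.7]
opening: 0.008
[ 0.34995626 -1.0665142   1.66270628] [-0.11120895  0.03737606 -0.0249618 ]
```

```bash
python3 -m pendant '[[[0.2,0.2,0,0,0,-8],[0.3,0.3,0,0,0,-16],[0.5,0.4,0,0,0,-24],[0.6,0.5,0,0,0,-30],[0.6,0.5,0,0,0,-30]]]'; python3 -c "
from h import *;o=get_obs();print(o['force'],o['moment'])"
```

```text
clock: 19.73
tool_pos: [0.5836, 0.004, 0.0464]
orientation: [-180.0, 0.0, -159.3]
force: [-0.1, 0.6, 1.8]
opening: 0.0079
[-0.07525749  0.58341137  1.8221044 ] [-0.01926535  0.14281121 -0.0217119 ]
```

```bash
python3 -m pendant '[[[0.2,0,0,0,0,-8],[0.4,0.1,0,0,0,-16],[0.6,0.1,0,0,0,-24],[0.8,0.1,0,0,0,-30],[0.8,0.1,0,0,0,-30]]]'; python3 -c "
from h import *;o=get_obs();print(o['orientation'],o['force'],o['moment'],o['joint_pos'])"; python3 -m pendant '[[[0,0,0,0,0,-2],[0,0,0,0,0,-2]]]';python3 -c "
from h import *;o=get_obs();print(o['orientation'],o['force'],o['moment'])"
```

```text
clock: 20.35
tool_pos: [0.5843, 0.0041, 0.0464]
orientation: [180.0, 0.0, 170.7]
force: [-0.4, -0.7, 2.0]
opening: 0.0081
[1.79998086e+02 1.15139410e-02 1.70739033e+02] [-0.38544481 -0.71860373  1.96239281] [-0.00410548  0.11668303  0.03297643] [ 1.95656292e+01  2.22260065e+01 -2.33888766e+01  5.54042408e-03
 -4.43741070e+01 -2.88305561e+01]
clock: 20.6
tool_pos: [0.5842, 0.0042, 0.0464]
orientation: [180.0, 0.0, 168.6]
force: [-0.6, 0.3, 2.4]
opening: 0.0078
[1.79994924e+02 3.14196490e-03 1.68583242e+02] [-0.63160191  0.25055306  2.37712066] [0.23402604 0.40759342 0.06962329]
```

```bash
python3 -m pendant '[[[0,0,0,0,0,-2],[0,0,0,0,0,-2]]]';python3 -c "
from h import *;o=get_obs();print(o['orientation'],o['force'],o['moment'])";  python3 -m pendant '[[[0,0,0,0,0,-2],[0,0,0,0,0,-2]]]';python3 -c "
from h import *;o=get_obs();print(o['orientation'],o['force'],o['moment'])"
```

```text
clock: 20.85
tool_pos: [0.584, 0.0042, 0.0463]
orientation: [180.0, -0.0, 166.5]
force: [-3.2, 1.4, 5.1]
opening: 0.0079
[ 1.79995950e+02 -1.84690675e-02  1.66492951e+02] [-3.22445673  1.39011959  5.06178405] [0.91426441 1.1519367  0.03718762]
clock: 21.1
tool_pos: [0.5837, 0.0043, 0.0463]
orientation: [-180.0, -0.0, 164.5]
force: [-3.2, 2.7, 5.7]
opening: 0.0082
[-1.79997015e+02 -4.27328433e-02  1.64506101e+02] [-3.18848153  2.6663147   5.66538034] [1.22911486 1.47709678 0.04364469]
```

The turn is 96° in total, and resistance rose steadily after about 92°, so the stop has been felt. Release, rise and check.

```bash
python3 -m pendant '[[[0,0,0,0,0,0],[0,0,0,0,0,0],[0,0,0,0,0,0]]]' 0.2; python3 -m pendant '[[[0,0,20,0,0,0],[0,0,50,0,0,0],[0,0,100,0,0,0],[0,0,150,0,0,0],[-20,-60,170,0,0,0],[-60,-120,170,0,0,0],[-90,-180,170,0,0,0],[-120,-240,170,0,0,0],[-140,-300,170,0,0,0],[-160,-350,170,0,0,0]]]'; python3 - <<'E'
from m import *
s=shot('scene');t=shot('top');o=get_obs();print(o['tool_pos'],o['force'])
a=cv2.resize(t['pixels'][205:270,240:330],(540,390),interpolation=cv2.INTER_CUBIC)
b=cv2.resize(s['pixels'][245:345,290:380],None,fx=5,fy=5,interpolation=cv2.INTER_CUBIC)
c=cv2.resize(s['pixels'],(280,210))
im=np.zeros((600,800,3),np.uint8);im[:500,:450]=b;im[:260,450:800]=cv2.resize(a,(350,260));im[300:510,450:730]=c;save(im,'done.png')
P=pts(s);m=(P[...,2]>.046)&(abs(P[...,0]-.584)<.025)&(abs(P[...,1]-.002)<.025);Q=P[m]
w,v=np.linalg.eigh(np.cov(Q[:,:2].T));print(len(Q),Q.mean(0),Q[:,2].max(),np.degrees(np.arctan2(v[1,1],v[0,1])))
E
```

```text
clock: 21.48
tool_pos: [0.5842, 0.004, 0.0461]
orientation: [-180.0, -0.0, 164.5]
force: [0.4, 0.1, 0.3]
opening: 0.0316
clock: 22.72
tool_pos: [0.4284, -0.3345, 0.2166]
orientation: [-180.0, 0.0, 164.5]
force: [0.9, 0.0, -1.0]
opening: 0.035
[ 0.42671145 -0.33700823  0.21595441] [-0.08163706  1.07911799 -0.04505926]
127 [0.58527793 0.00910031 0.06701989] 0.08039876216802011 79.41580345575572
```

View pics/done.png

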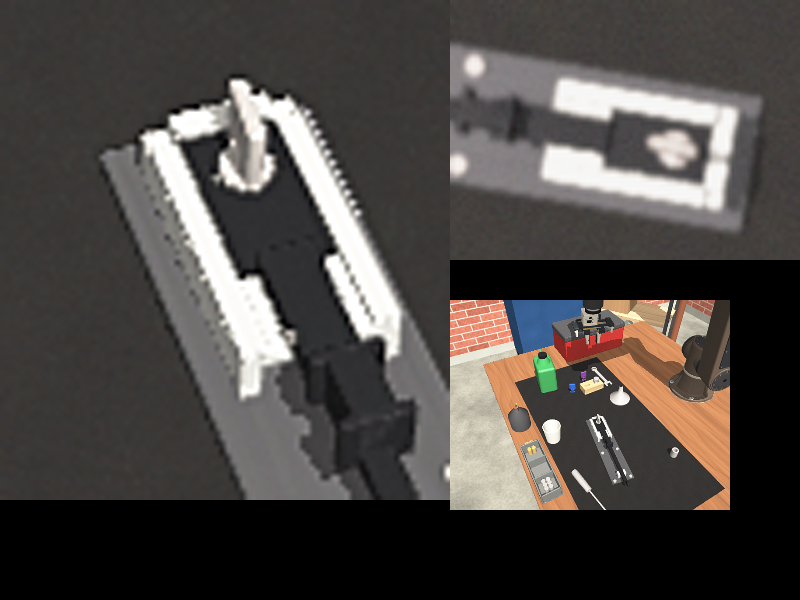

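The pictures show the wing upright with its collar flat on the head at (247,175). Seen from above at (672,147), it lies along the arm, and the head touches the stop wall at (708,155). The round screw and everything else are in place, and the gripper is clear.

```bash
python3 -c "
from plant import *;print(close_job())"
```

```text
the job is handed in; nothing more can be done
None
```

The job is handed in at about 23 s on the robot's clock, with the gripper open and clear of everything.

- **Sliding:** I gripped the wiper arm by its waist and slid it about 71 mm until its head met the stop. The contact force peaked at about 9 N.
- **Dropping in:** The steel wing-headed screw came out of the oak block and passed through both holes without resistance. Its collar seated at 5 N, at a tool height of 46.4 mm against an expected 46.2 mm.
- **Turning:** I turned the gripper 96° clockwise. The force began to rise at about 92–94°, which I took as the end stop. I did not turn it back or tug the screw to prove that it was locked.

**Last checks:**
- **Screw:** the pictures show it upright, its collar flat on the arm.
- **Wing:** measured at about -100.6°, against -99.4° for the arm.
- **Arm and bench:** the head is still at the stop wall. The round-headed screw and everything else look undisturbed.

**Disagreements:** The two cameras differed by 2–3 mm in world x. I allowed for this by measuring the hole relative to the screw. The last few degrees of the 96° were probably the pads slipping on the wing, since the wing ended about 91° round.

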